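Put the feeding kit away and shut the drawer

ROBOT

A 6-joint arm with a two-finger parallel gripper is mounted at the origin on the work surface. World frame = base frame: x ahead of the robot, y to its left, z up, the work surface at z = 0. Lengths are in m, angles in rad, forces in N, time in s.
With the tool pointing down it reaches from about 0.25 to 0.8 m from the base axis. Payload 8.5 kg.
Tool frame: the origin (TCP) lies on the centre line of the jaws, within the pads' length; the fingertips stand 14 mm ahead of it and the grasp point (between the pads) lies 5 mm behind it (env.tip_reach is the z of the fingertips in the tool frame, in m); z points along the fingers, y is the line along which they close (so a half turn about z gives the same grasp; the last joint's range is limited). The gripper opens to 85 mm and grips with 20 to 120 N. Pads are 22 mm wide; open, the fingers measure 114 mm over their backs; the gripper's body (76 mm by 85 mm) begins 54 mm behind the grasp point. The pads swing forward as they close: fully open they stand 13 mm farther back than shut.
Start: joints at [-1.323, 0.238, -0.013, 1.319, 0, 1.571], TCP at [0.129, -0.509, 0.245] pointing down, gripper open.
Joint ranges: [-2.66, 2.66], [-1.03, 1.9], [-1.14, 1.46], [-1.82, 2.27], [-1.45, 1.34], [-3.14, 3.14]. Speed limits (rad/s): [2.22, 2.22, 2.79, 3.14, 3.14, 3.14].

INTERFACE

Orientations are given as a rotation vector (axis times angle).
In Python, from plant import sensors, viewer, workorder, env gives the robot as it stands.
- The arm moves only by the shell command python3 -m handwheel 'ROWS' [FORCE]. ROWS is JSON, a list of rows, each a list of 3 entries, a list of its own where there are three numbers: the shift along the tool's x, y, z in m, then the turn, a rotation vector about the tool's x, y, z in rad, then the finger opening in m, from 0 to 0.0854. In form: [[[x, y, z], [wx, wy, wz], grip], ...]. A call has exactly 8 rows; each row is the pose to reach, as a shift and turn from the pose commanded when the call began, along the tool's axes at that moment; what a row does not reach only later rows make up. A row lasts 1/10 s, in which the tool goes at most 50 mm and 8.59 degrees, less where a joint would pass 70% of its speed; a pose out of reach is approached as far as the arm can. A call with a gripper value outside its range is refused whole. The fingers move at their own pace and stop on an object; FORCE is the grip in N (left out, the last holds). Time passes only in rows, so rows that repeat a pose let the fingers close, or fill a call up. It gives the time, the measured TCP pose, the force, the opening and the grip force at its end, in the units of the state.
- sensors.observe(): the state, without advancing time (a new reading comes with each control period).
- viewer.snapshot(name): name is "scene" or "top"; returns the picture (420x560x3 uint8, red, green, blue); there is no depth.
- viewer.camera_model(name): a dict with "vfov" (degrees; the focal length in pixels is half the picture's height over the tangent of half this angle, whatever the lens; pixels are square), "cx", "cy" (the principal point, pixels), "R" (3x3) and "t" (3): a world point X has camera coordinates R X + t. Camera axes: x right, y down, z forward; pixel columns grow to the right and rows downward; lengths in m; the calibration is good to about 2 mm. A picture is of the moment at which its call begins. camera_model takes no time and is no camera call.
- workorder.finish_job(): hands the job in; it is judged then, once.
The state is a dict: "clock": time; "q": joint angles; "dq": joint speeds; "tau": joint torques, N m; "position": TCP position; "orientation": TCP orientation; "force": force on the tool from outside, world axes, zero at the start; "ft_torque": the same for the moment, N m; "width": finger opening in m; "grip_force": force on a finger pad.
Only numpy, scipy, OpenCV 4.12 (cv2) and the standard library are available. Lean on these libraries where they do the work, as an engineer would, in place of code of your own. Each camera call takes 0.05 s, during which the arm holds its last target. There are 200 camera calls.

TASK

Feeding is over: put the kit away in the open drawer of the low white cabinet - stand every squat food jar, the wide tub and the small food bottle that is out upright in it, lift the upper of the two nested feeding cups straight off and stand that in too, and lay in the tweezer if it is out. Then push the drawer fully home until it clicks into its detent, with everything still standing inside. Leave the lower cup standing where it is, and leave the taller dropper bottle and the other things on the shelf alone.

Things in the scene. Friction and masses are not known exactly. Their poses are not given: they have to be found in the camera images.
- jar1: squat food jar with a lid, a plain upright cylinder 38 mm in diameter and 44 mm tall, 50 g. Origin: centre of its underside, z up. Absent in some starts.
- jar2: second squat food jar, same as jar1 (38 mm diameter, 44 mm tall). Origin: centre of its underside. Absent in some starts.
- tub: wide low food tub with a lid, 48 mm in diameter and 34 mm tall, 60 g. Origin: centre of its underside. Absent in some starts.
- bottle: small food bottle, 32 mm in diameter, 50 mm tall over its cap, 40 g; the body keeps its full diameter up to about 30 mm and narrows to the cap above. Origin: centre of its underside. Absent in some starts.
- tweezer: stainless feeding tweezer lying flat: 160 mm long along its own x, 10 mm high, its two arms a V joined at the -x end and 18 mm wide over the tips at +x; 12 mm wide in the middle, where it is picked up across its y. Rigid, 40 g. Origin: middle of its length, on the underside. Absent in some starts.
- cup_top: upper of two nested blue feeding cups, always present: a cone 40 mm in foot diameter, with a straight rim band 58 mm in outer diameter over the top 9 mm, 40 mm tall, 50 g, wall 2.5 mm. It sits loosely 18 mm higher than the lower cup, so only its top 18 mm show. Origin: centre of its underside, z up.
- cup_low: lower nested cup, same shape, standing loose on the shelf; it stays there. Origin: centre of its underside.
- dropper: bystander: dropper bottle 32 mm in diameter, 78 mm tall with a black cap, standing among the kit; not part of it. Origin: centre of its underside.
- scraper: bystander: black algae scraper block 70 x 40 mm, 34 mm high with its grip, lying on the shelf. Origin: centre of its underside.
- divider: bystander: clear acrylic divider plate 140 x 100 x 6 mm lying flat on the shelf. Origin: centre of its underside.
- stone: bystander: flat grey decoration stone, 76 mm across, 30 mm high. Origin: centre of its underside.
- cabinet_mouth (a point): middle of the top front edge of the fixed white cabinet (300 mm wide, 235 mm deep, 82 mm high; opening 76 mm above the shelf). x points to the cabinet's back, y along its front, z up.
- drawer_in (a point): mid-front point of the drawer's inner floor, at the inside of its front panel; moves with the drawer. x to the drawer's back, y along the front, z up. Inside: 212 mm in x, y from -135 to 135 mm; floor 12 mm above the shelf; side and back walls 40 mm high, 5 mm thick. Front panel 8 mm thick, 300 mm wide, top 68 mm above the shelf. Things up to 55 mm tall pass under the cabinet's top.
- drawer_lip (a point): middle of the outer edge of the grey pull lip on the drawer's front, 58 mm above the shelf, where a finger can push; the lip is 110 mm wide along y, 8 mm thick and stands 12 mm out from the front panel. Axes as drawer_in; moves with the drawer, pushing along +x shuts it.
- drawer (a joint): how far the drawer is out, m: 0 is fully home, 0.19 fully out; it slides along the cabinet's x. Sliding friction about 1.5 N, and a sprung detent in the last 13 mm that has to be pushed over with about 4.5 N and, from about 5 mm, pulls the drawer home and holds it there.

How it is judged:
By the outcome, as a careful person would: the job done as asked, in the order asked, and still so for the second after the job is handed in, with the robot touching nothing.
Of jar1, jar2, tub, bottle, tweezer only 3 to 5 are there at a start; the rules pass over those that are not, and their reading is None.
At some moment in a run one of jar1, jar2, tub, tweezer may be knocked a few centimetres aside while the robot is not near it.
It also fails if it takes over 210 s, if anything falls off the work surface, if the arm or the gripper's body presses on something with over 40 N, if the wrist force passes 120 N, or if a joint passes its speed limit or range.

## Working session

There is one attempt and no reset: what is moved stays moved. The work goes in short steps, Python scripts to look and compute and a shell command to move; the robot and the scene stay as the last step left them, time stands still between calls to the robot, and variables do not carry over. Pictures are saved under pics/ and viewed, at most 14 in all, crops included, and the job is handed in when it is done.

```bash
ls; mkdir -p pics
python3 - <<'E'
from plant import sensors, viewer
import cv2
for n in("scene","top"):
    im=viewer.snapshot(n); cv2.imwrite(f"pics/{n}0.png",cv2.resize(im[:,:,::-1],(784,588),interpolation=cv2.INTER_CUBIC))
    print(n,viewer.camera_model(n))
s=sensors.observe();print(s)
E
```

```text
pics
scene {'vfov': 56.823316836723315, 'cx': 281.39908480208277, 'cy': 212.26971909805968, 'R': array([[-0.49727336,  0.86742944,  0.016893  ],
       [ 0.61433857,  0.3657987 , -0.69912762],
       [-0.61262332, -0.33727952, -0.71479731]]), 't': array([ 0.27356996, -0.27244869,  1.33686824])}
top {'vfov': 51.81302673748105, 'cx': 278.186222551522, 'cy': 215.70597091202683, 'R': array([[ 1.47069651e-02, -9.99891287e-01,  1.05837545e-03],
       [-9.93627792e-01, -1.47331182e-02, -1.11744112e-01],
       [ 1.11747557e-01,  5.91785501e-04, -9.93736451e-01]]), 't': array([-0.00334641,  0.53029662,  1.05932676])}
{'clock': 0.1, 'q': array([-1.32302402e+00,  2.38690587e-01, -1.41626889e-02,  1.31920223e+00,
        4.14669915e-05,  1.57078436e+00]), 'dq': array([ 0.00113007, -0.00211813,  0.00223201,  0.00084268,  0.00063053,
        0.00014811]), 'tau': array([-1.15147999e-03, -5.39723575e+01,  3.46999526e+01,  1.35077591e-02,
       -1.01914973e-04, -5.58420254e-06]), 'position': array([ 0.12867833, -0.50862014,  0.24476057]), 'orientation': array([-3.11626787e+00, -3.88068600e-01,  1.79690184e-04]), 'force': array([-0.25788684,  0.14091692, -0.70898138]), 'ft_torque': array([0.00892905, 0.06527642, 0.01180575]), 'grip_force': 0.0, 'width': 0.0854086455720494}
```

View pics/top0.png

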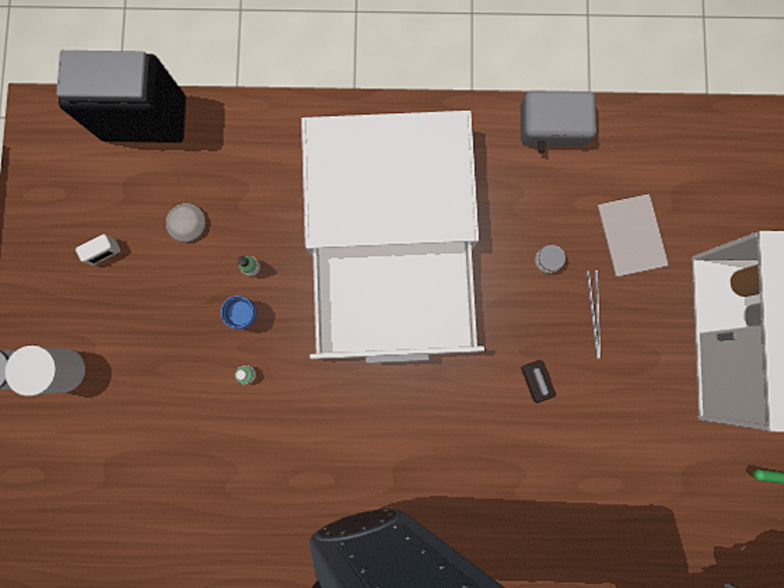

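View pics/scene0.png

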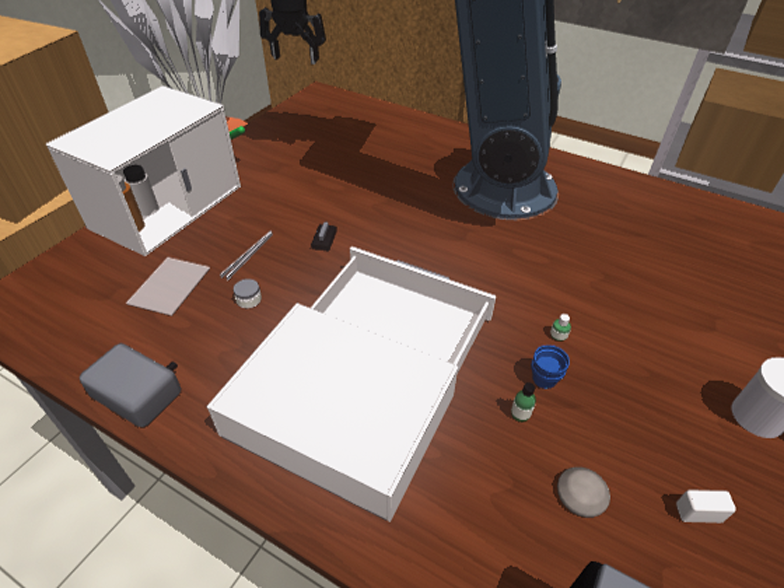

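The top view shows the bottle at (245,375), nested cups (238,312), dropper (248,265), a grey-lidded round item (550,259), the tweezer from (592,270) to (599,357), the scraper (539,382), and the open drawer with its front panel at row ~352. The scene view matches. Next I'll measure these.

```bash
cat > h.py <<'E'
import numpy as np, cv2
from plant import viewer, sensors
def world(n,u,v,z,s=1.4):
    "pixel of the s-fold enlarged picture, on the plane at height z -> world"
    c=viewer.camera_model(n); f=210/np.tan(np.radians(c["vfov"]/2))
    d=c["R"].T@[((u+.5)/s-.5-c["cx"])/f,((v+.5)/s-.5-c["cy"])/f,1]; o=-c["R"].T@c["t"]
    return (o+d*(z-o[2])/d[2]).round(4)
def pix(n,X):
    c=viewer.camera_model(n); f=210/np.tan(np.radians(c["vfov"]/2)); p=c["R"]@X+c["t"]
    return p[:2]/p[2]*f+[c["cx"],c["cy"]]
def crop(n,X,half,k,name):
    u,v=pix(n,X).round().astype(int); im=viewer.snapshot(n)[:,:,::-1]
    x0,y0=max(u-half,0),max(v-half,0)
    c=im[y0:v+half,x0:u+half]; c=cv2.resize(c,None,fx=k,fy=k,interpolation=cv2.INTER_CUBIC); print(n,"origin",x0,y0,"x",k)
    return c
def st():
    s=sensors.observe(); print("t",s["clock"],"p",s["position"].round(4),"o",s["orientation"].round(3),"F",s["force"].round(1),"w",round(s["width"],4),"g",round(s["grip_force"],1),"q",s["q"].round(2))
E
python3 - <<'E'
from h import *
P=lambda *a:print(a[0],world(*a[1:]))
P("bottle cap","top",244,375,.05);P("bottle cap s","scene",565,318,.05)
P("cup rim","top",238,311,.058);P("cup rim s","scene",551,359,.058)
P("drop cap","top",243,262,.078);P("drop s","scene",529,390,.078)
for z in(.034,.044):
    P("lid","top",551,257,z);P("lid L","top",536,257,z);P("lid R","top",566,257,z);P("lid s","scene",247,287,z)
P("tw far","top",592,270,.005);P("tw near","top",599,357,.005);P("tw far2","top",588,271,.005);P("tw far3","top",597,270,.005)
P("tw s","scene",223,276,.005);P("tw s","scene",270,234,.005)
P("panel L","top",311,355,.068);P("panel R","top",484,348,.068)
P("panel L s","scene",493,297,.068);P("panel R s","scene",352,250,.068)
P("cabFL","top",303,248,.082);P("cabFR","top",478,241,.082)
P("cabBL","top",302,118,.082);P("cabBR","top",470,111,.082)
P("lip","top",366,361,.058);P("lip","top",428,359,.058)
P("scraper","top",539,382,.03)
a=crop("top",[.55,-.24,.03],32,6,"");b=crop("scene",[.55,-.24,.03],32,6,"")
c=crop("top",[.5,.25,.03],40,5,"")[:384];d=crop("scene",[.5,.25,.03],40,5,"")[:384]
cv2.imwrite("pics/c1.png",np.hstack([a,b]));
E
```

```text
bottle cap [0.3967 0.2562 0.05  ]
bottle cap s [0.4026 0.2643 0.05  ]
cup rim [0.5077 0.2694 0.058 ]
cup rim s [0.5114 0.2728 0.058 ]
drop cap [0.5911 0.2594 0.078 ]
drop s [0.6032 0.2641 0.078 ]
lid [ 0.6163 -0.2859  0.034 ]
lid L [ 0.6159 -0.2588  0.034 ]
lid R [ 0.6167 -0.3131  0.034 ]
lid s [ 0.6185 -0.2827  0.034 ]
lid [ 0.6144 -0.2833  0.044 ]
lid L [ 0.614  -0.2564  0.044 ]
lid R [ 0.6148 -0.3101  0.044 ]
lid s [ 0.6254 -0.2745  0.044 ]
tw far [ 0.5986 -0.3693  0.005 ]
tw near [ 0.4382 -0.3784  0.005 ]
tw far2 [ 0.5966 -0.3619  0.005 ]
tw far3 [ 0.5987 -0.3786  0.005 ]
tw s [ 0.5986 -0.3683  0.005 ]
tw s [ 0.4457 -0.3722  0.005 ]
panel L [0.4327 0.1383 0.068 ]
panel R [ 0.4491 -0.1591  0.068 ]
panel L s [0.4375 0.1382 0.068 ]
panel R s [ 0.459  -0.1481  0.068 ]
cabFL [0.6165 0.1557 0.082 ]
cabFR [ 0.6333 -0.147   0.082 ]
cabBL [0.8506 0.1647 0.082 ]
cabBR [ 0.8681 -0.1332  0.082 ]
lip [0.4239 0.044  0.058 ]
lip [ 0.429  -0.0635  0.058 ]
scraper [ 0.3918 -0.2623  0.03  ]
top origin 343 177 x 6
scene origin 173 164 x 6
top origin 140 186 x 5
scene origin 343 216 x 5
```

View pics/c1.png

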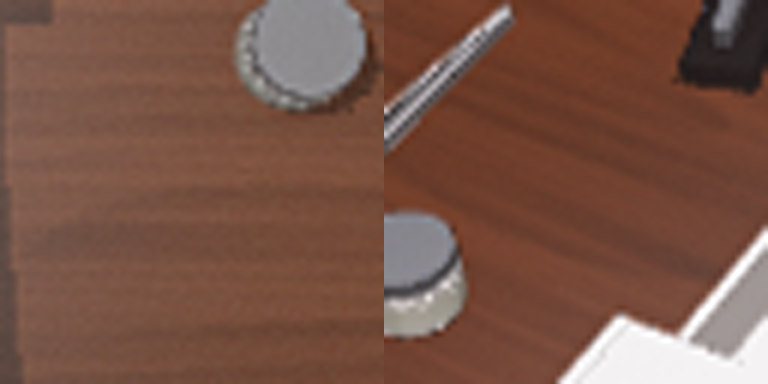

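The crop shows a single wide grey lid on a low white body, and z=0.034 makes both views agree, so it's the tub. The tweezer reaches its upper end at crop pixel (510,10). I'll refine the positions with silhouette fits.

```bash
cat >> h.py <<'E'
from scipy.optimize import minimize
from scipy.spatial.transform import Rotation as Rn
def rings(prof,xy,z0=0):
    a=np.linspace(0,2*np.pi,40); return np.vstack([np.c_[xy[0]+r*np.cos(a),xy[1]+r*np.sin(a),np.full(40,z0+z)] for z,r in prof])
def fit(name,prof,xy0,cond,z0=0,views=("top","scene")):
    "centre whose silhouette hull best matches the colour mask"
    for vs in [(v,) for v in views]+([views] if len(views)>1 else []):
        M={}
        for n in vs:
            im=viewer.snapshot(n).astype(float); m=cond(im[...,0],im[...,1],im[...,2]).astype(np.uint8)
            win=np.zeros_like(m); u,v=pix(n,np.r_[xy0,.03]).astype(int); win[max(v-32,0):v+32,max(u-32,0):u+32]=1; M[n]=m*win
        def hull(n,xy):
            p=np.array([pix(n,X) for X in rings(prof,xy,z0)]); h=cv2.convexHull((p*16+0).round().astype(np.int32)); b=np.zeros((420*4,560*4),np.uint8)
            cv2.fillConvexPoly(b,((h/16+.5)*4).round().astype(np.int32),1); return cv2.resize(b.astype(np.float32),(560,420),interpolation=cv2.INTER_AREA)
        cost=lambda xy:sum(np.abs(hull(n,xy)-M[n]).sum() for n in vs)
        r=minimize(cost,xy0,method="Nelder-Mead",options=dict(initial_simplex=[xy0,np.add(xy0,[.01,0]),np.add(xy0,[0,.01])],xatol=2e-4,maxiter=60))
        print(name,vs,r.x.round(4),"cost",round(r.fun,1),"area",[int(M[n].sum()) for n in vs])
CUPS=[(0,.02),(.031,.029),(.058,.029)]
TUB=[(0,.024),(.034,.024)]
BOT=[(0,.016),(.03,.016),(.05,.008)]
blue=lambda r,g,b:(b>r+25)&(b>60)
notwood=lambda r,g,b:(r-b<25)&(r+g+b>150)
def go(x,y,z,yaw=None):
    s=sensors.observe(); Rt=Rn.from_rotvec(s["orientation"]); print("shift",Rt.inv().apply(np.array([x,y,z])-s["position"]).round(4),end=" ")
    t=Rt.as_matrix()[:,0]; print("yaw",round(float(np.arctan2(t[1],t[0])),4), "tilt",Rt.as_matrix()[:,2].round(3))
E
python3 - <<'E'
from h import *
from plant import env
print(env.tip_reach,[k for k in dir(env) if k[0]!='_'])
fit("cup",CUPS,[.509,.271],blue)
fit("tub",TUB,[.616,-.285],notwood)
fit("bot",BOT,[.40,.26],lambda r,g,b:(g>r+8)|((r-b<25)&(r+g+b>200)))
go(.518,-.374,.12); st()
E
```

```text
0.014 ['MotionError', 'tip_reach']Traceback (most recent call last):
  File "<stdin>", line 4, in <module>
  File "h.py", line 33, in fit
    r=minimize(cost,xy0,method="Nelder-Mead",options=dict(initial_simplex=[xy0,np.add(xy0,[.01,0]),np.add(xy0,[0,.01])],xatol=2e-4,maxiter=60))
    res = _minimize_neldermead(fun, x0, args, callback, bounds=bounds,
                               **options)
    fxcc = func(xcc)
    fx = function(np.copy(x), *(wrapper_args + args))
  File "h.py", line 32, in <lambda>
    cost=lambda xy:sum(np.abs(hull(n,xy)-M[n]).sum() for n in vs)
                   ~~~^^^^^^^^^^^^^^^^^^^^^^^^^^^^^^^^^^^^^^^^^^^
  File "h.py", line 32, in <genexpr>
    cost=lambda xy:sum(np.abs(hull(n,xy)-M[n]).sum() for n in vs)
                              ~~~~^^^^^^
  File "h.py", line 30, in hull
    p=np.array([pix(n,X) for X in rings(prof,xy,z0)]); h=cv2.convexHull((p*16+0).round().astype(np.int32)); b=np.zeros((420*4,560*4),np.uint8)
                ~~~^^^^^
  File "h.py", line 9, in pix
    c=viewer.camera_model(n); f=210/np.tan(np.radians(c["vfov"]/2)); p=c["R"]@X+c["t"]
ValueError: time passes only in moves, steps and waits
```

```bash
python3 - <<'E'
s=open("h.py").read()
s=s.replace("def world",'CM={n:viewer.camera_model(n) for n in("top","scene")}\ndef world',1).replace("c=viewer.camera_model(n)","c=CM[n]")
open("h.py","w").write(s)
E
python3 - <<'E'
from h import *
fit("cup",CUPS,[.509,.271],blue)
fit("tub",TUB,[.616,-.285],notwood)
fit("bot",BOT,[.40,.26],lambda r,g,b:(g>r+8)|((r-b<25)&(r+g+b>200)))
go(.518,-.374,.12); st()
E
```

```text
cup ('top',) [0.5073 0.273 ] cost 35.5 area [470]
cup ('scene',) [0.5079 0.2724] cost 82.9 area [600]
cup ('top', 'scene') [0.5074 0.2725] cost 122.9 area [470, 598]
tub ('top',) [ 0.6171 -0.2876] cost 65.7 area [380]
tub ('scene',) [ 0.6192 -0.2867] cost 351.9 area [648]
tub ('top', 'scene') [ 0.6173 -0.2876] cost 427.2 area [383, 648]
bot ('top',) [0.3982 0.2626] cost 26.2 area [163]
bot ('scene',) [0.399  0.2623] cost 381.1 area [536]
bot ('top', 'scene') [0.3982 0.2625] cost 409.8 area [163, 538]
shift [ 0.4105 -0.0353  0.1253] yaw 0.2478 tilt [-0.  0. -1.]
t 0.95 p [ 0.1287 -0.5089  0.2453] o [-3.117 -0.388  0.   ] F [-0.2  0.3  0.5] w 0.0856 g 0.0 q [-1.32  0.24 -0.01  1.32 -0.    1.57]
```

```bash
python3 -m handwheel '[[[0.05,-0.005,0.015],[0,0,0.05],0.03],[[0.1,-0.01,0.03],[0,0,0.1],0.03],[[0.15,-0.015,0.045],[0,0,0.15],0.03],[[0.2,-0.02,0.06],[0,0,0.193],0.03],[[0.2,-0.02,0.06],[0,0,0.193],0.03],[[0.2,-0.02,0.06],[0,0,0.193],0.03],[[0.2,-0.02,0.06],[0,0,0.193],0.03],[[0.2,-0.02,0.06],[0,0,0.193],0.03]]' 30
cat >> h.py <<'E'
def tweezer(u0,v0,z=.005,half=38):
    im=viewer.snapshot("top").astype(float); r,g,b=im[...,0],im[...,1],im[...,2]
    m=((r-b<30)&(r+g+b>240)); w=np.zeros_like(m); w[v0-half:v0+half,u0-12:u0+12]=1; m&=w
    n,l,s,c=cv2.connectedComponentsWithStats(m.astype(np.uint8),connectivity=8)
    v,u=np.nonzero(m); W=np.array([world("top",a,d,z,1) for a,d in zip(u,v)])[:,:2]
    mu=W.mean(0); _,_,V=np.linalg.svd(W-mu); d=V[0]*np.sign(V[0][0]); t=(W-mu)@d
    print("tweezer n",len(W),"mid",(mu+d*(t.min()+t.max())/2).round(4),"len",np.ptp(t).round(4),"yaw",np.arctan2(d[1],d[0]).round(4))
E
python3 - <<'E'
from h import *
tweezer(425,223)
im=viewer.snapshot("top"); cv2.imwrite("pics/dr.png",cv2.resize(im[70:270,205:360,::-1],None,fx=3.8,fy=2.95,interpolation=cv2.INTER_NEAREST))
m=(im.min(2)>150).astype(np.uint8)
# left/right extremes of white at rows
for v in (100,130,160,185,200,220,240,248,250,252,254,256):
    u=np.nonzero(m[v,205:360])[0]+205; print(v,u.min() if len(u) else None,u.max() if len(u) else None,end=" | ")
for u in (230,260,300,335): 
    v=np.nonzero(m[60:290,u])[0]+60; print("\ncol",u,v.min(),v.max(),end=" ")
    g=im[60:275,u].astype(int).sum(1); d=np.abs(np.diff(g)); print([int(k)+60 for k in np.nonzero(d>60)[0]])
go(.518,-.374,.12); st()
E
```

```text
clock: 1.75
position: [0.3167, -0.4412, 0.1858]
orientation: [3.14, 0.084, 0.0]
force: [-0.7, -0.3, -0.2]
width: 0.0299
grip_force: 0.0
tweezer n 263 mid [ 0.5177 -0.373 ] len 0.16 yaw 0.0497
100 216 337 | 130 217 339 | 160 217 340 | 185 224 336 | 200 224 337 | 220 225 338 | 240 225 339 | 248 226 345 | 250 226 342 | 252 226 295 | 254 221 304 | 256 262 305 | 
col 230 60 255 [61, 62, 82, 83, 175, 251, 254, 255]

col 260 60 253 [62, 63, 81, 174, 183, 253, 254]

col 300 60 256 [62, 63, 79, 80, 172, 181, 251, 256, 257]

col 335 60 250 [63, 64, 78, 94, 98, 106, 171, 174, 228, 232, 246, 247, 250, 251, 253]
shift [ 0.2046 -0.0566  0.0659] yaw 0.053 tilt [ 0.    -0.001 -1.   ]
t 1.85 p [ 0.3167 -0.4413  0.1858] o [3.14e+00 8.30e-02 1.00e-03] F [-0.2 -0.2 -0.1] w 0.0298 g 0.0 q [-0.95  0.29 -0.09  1.19 -0.    2.14]
```

View pics/dr.png

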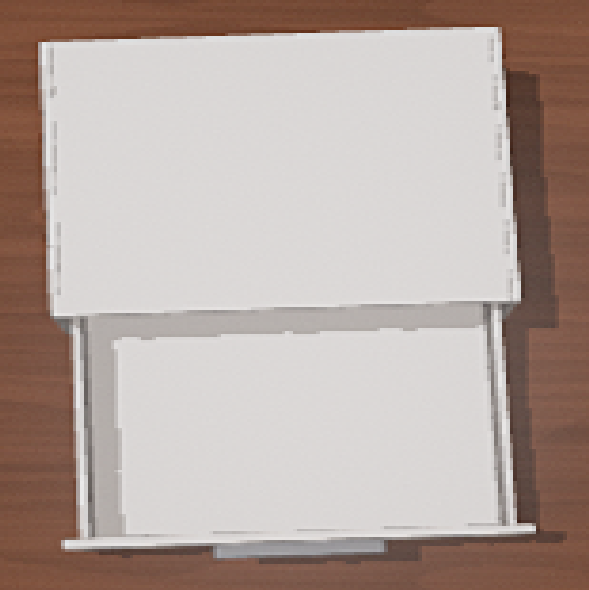

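The crop shows the drawer empty, with its panel top-front edge from (62,547) to (535,527) and the cabinet's front edge from (52,316) to (520,300). The darker strips on the left and back of the floor are shadow.

```bash
python3 -m handwheel '[[[0.04,-0.012,0.012],[0,0,0],0.03],[[0.08,-0.024,0.024],[0,0,0],0.03],[[0.12,-0.035,0.036],[0,0,0],0.03],[[0.16,-0.046,0.05],[0,0,0],0.03],[[0.205,-0.0575,0.066],[0,0,0.003],0.03],[[0.205,-0.0575,0.09],[0,0,0.003],0.03],[[0.205,-0.0575,0.11],[0,0,0.003],0.03],[[0.205,-0.0575,0.12],[0,0,0.003],0.03]]'
python3 - <<'E'
from h import *
def P(n,u,v,z): w=world("top",205+u/3.8-.5,70+v/2.95-.5,z,1); print(n,w); return w
a=P("pL",62,547,.068);b=P("pR",535,527,.068);P("cFL",52,316,.082);P("cFR",520,300,.082);P("cBL",38,42,.082);P("cBR",500,27,.082)
P("lipL",215,556,.058);P("lipR",386,550,.058)
go(.518,-.373,.016); st()
E
```

```text
clock: 2.65
position: [0.5183, -0.3718, 0.0635]
orientation: [-3.139, -0.08, 0.003]
force: [-0.7, -0.5, 0.3]
width: 0.03
grip_force: 0.0
pL [0.429 0.141 0.068]
pR [ 0.4497 -0.1584  0.068 ]
cFL [0.6175 0.1511 0.082 ]
cFR [ 0.6353 -0.1471  0.082 ]
cBL [0.8516 0.1674 0.082 ]
cBR [ 0.8694 -0.1344  0.082 ]
lipL [0.4233 0.0445 0.058 ]
lipR [ 0.4298 -0.0647  0.058 ]
shift [-0.0002  0.0012  0.0475] yaw 0.0513 tilt [-0.002  0.001 -1.   ]
t 2.65 p [ 0.5183 -0.3718  0.0635] o [-3.139e+00 -8.000e-02  3.000e-03] F [-0.7 -0.5  0.3] w 0.03 g 0.0 q [-0.62  0.53 -0.03  1.   -0.    2.47]
```

```bash
python3 -m handwheel '[[[0,0.001,0.024],[0,0,0],0.03],[[0,0.001,0.047],[0,0,0],0.03],[[0,0.001,0.047],[0,0,0],0.03],[[0,0.001,0.047],[0,0,0],0.0],[[0,0.001,0.047],[0,0,0],0.0],[[0,0.001,0.047],[0,0,0],0.0],[[0,0.001,0.047],[0,0,0],0.0],[[0,0.001,0.047],[0,0,0],0.0]]' 40
python3 -m handwheel '[[[0,0,-0.03],[0,0,0],0.0],[[0,0,-0.07],[0,0,0],0.0],[[0,0,-0.11],[0,0,0],0.0],[[0,0,-0.11],[0,0,0],0.0],[[0,0,-0.11],[0,0,0],0.0],[[0,0,-0.11],[0,0,0],0.0],[[0,0,-0.11],[0,0,0],0.0],[[0,0,-0.11],[0,0,0],0.0]]'
cat >> h.py <<'E'
O=np.array([.4475,-.008]); EX=np.array([.9982,.060]); EY=np.array([-.060,.9982])
def dr(x,y): return O+x*EX+y*EY
E
python3 - <<'E'
from h import *
go(*dr(.088,-.1),.126)
E
```

```text
clock: 3.45
position: [0.5199, -0.3733, 0.0195]
orientation: [3.139, 0.081, 0.002]
force: [-1.2, -0.5, 5.8]
width: 0.0096
grip_force: 39.9
clock: 4.25
position: [0.5188, -0.3725, 0.127]
orientation: [-3.139, -0.081, 0.003]
force: [-0.6, -0.6, -0.0]
width: 0.0093
grip_force: 39.1
shift [ 0.0365 -0.2684  0.0013] yaw 0.0518 tilt [-0.002  0.001 -1.   ]
```

```bash
python3 -m handwheel '[[[0.006,-0.045,0],[0,0,0],0.0],[[0.012,-0.09,0],[0,0,0],0.0],[[0.018,-0.135,0],[0,0,0],0.0],[[0.024,-0.18,0],[0,0,0],0.0],[[0.03,-0.225,0],[0,0,-0.008],0.0],[[0.0365,-0.268,0],[0,0,-0.008],0.0],[[0.0365,-0.268,0],[0,0,-0.008],0.0],[[0.0365,-0.268,0],[0,0,-0.008],0.0]]'
python3 - <<'E'
from h import *
go(*dr(.088,-.1),.033); st()
im=crop("top",[.53,0,.03],75,5,"");b=crop("scene",[.53,-.08,.03],75,5,"")
cv2.imwrite("pics/tw.png",cv2.resize(np.hstack([im,b]),(800,400)))
E
```

```text
clock: 5.05
position: [0.5418, -0.1023, 0.1279]
orientation: [3.14, 0.098, -0.001]
force: [0.2, -1.1, -1.3]
width: 0.0098
grip_force: 39.2
shift [-0.0004  0.0002  0.0949] yaw 0.0623 tilt [-0.001 -0.    -1.   ]
t 5.05 p [ 0.5418 -0.1023  0.1279] o [ 3.14e+00  9.80e-02 -1.00e-03] F [ 0.2 -1.1 -1.3] w 0.0098 g 39.2 q [-0.19  0.35 -0.17  1.06 -0.    2.89]
top origin 205 141 x 5
scene origin 184 138 x 5
```

View pics/tw.png

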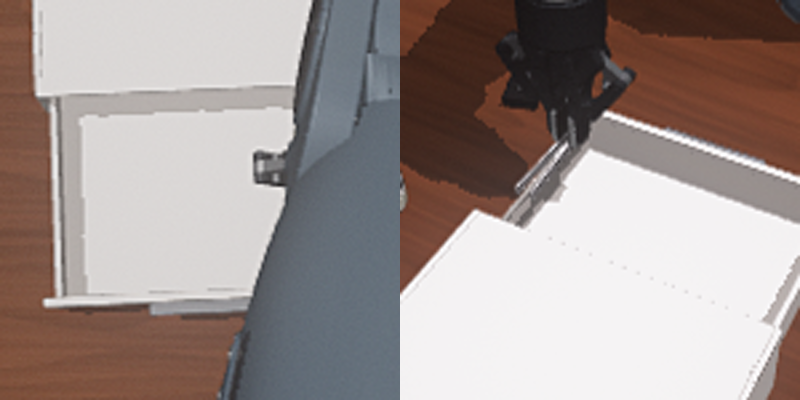

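The tweezer is held level, its far end at right-half pixel (520,190), above and inside the drawer's right wall. Lowering it now.

```bash
python3 -m handwheel '[[[0,0,0.03],[0,0,0],0.0],[[0,0,0.06],[0,0,0],0.0],[[0,0,0.08],[0,0,0],0.0],[[0,0,0.088],[0,0,0],0.0],[[0,0,0.0935],[0,0,0],0.0],[[0,0,0.0935],[0,0,0],0.0],[[0,0,0.0935],[0,0,0],0.0],[[0,0,0.0935],[0,0,0],0.0]]'
```

```text
clock: 5.95
position: [0.5426, -0.1035, 0.0358]
orientation: [3.14, 0.094, 0.002]
force: [1.0, -0.2, 0.4]
width: 0.0095
grip_force: 39.2
```

```bash
python3 -m handwheel '[[[0,0,0.0],[0,0,0],0.0],[[0,0,0],[0,0,0],0.02],[[0,0,0],[0,0,0],0.02],[[0,0,0],[0,0,0],0.02],[[0,0,-0.03],[0,0,0],0.02],[[0,0,-0.07],[0,0,0],0.02],[[0,0,-0.1],[0,0,0],0.02],[[0,0,-0.1],[0,0,0],0.02]]'
python3 - <<'E'
from h import *
fit("tub",TUB,[.617,-.2875],notwood)
go(.617,-.2875,.12); st()
E
```

```text
clock: 6.75
position: [0.5442, -0.1037, 0.139]
orientation: [3.139, 0.094, 0.011]
force: [0.7, 0.4, 0.5]
width: 0.0199
grip_force: 0.0
tub ('top',) [ 0.6469 -0.3157] cost 3036.2 area [3400]
tub ('scene',) [ 0.619  -0.2868] cost 155.1 area [454]
tub ('top', 'scene') [ 0.6195 -0.2864] cost 3146.4 area [3349, 452]
shift [0.0646 0.1886 0.0137] yaw 0.0598 tilt [-0.002  0.    -1.   ]
t 6.95 p [ 0.5412 -0.1032  0.1338] o [-3.14e+00 -9.40e-02  2.00e-03] F [-0.1  0.7  0.2] w 0.02 g 0.0 q [-0.19  0.34 -0.16  1.07  0.    2.89]
```

```bash
python3 -m handwheel '[[[0.015,0.045,0],[0,0,0],0.07],[[0.03,0.09,0],[0,0,0],0.07],[[0.045,0.135,0],[0,0,0],0.07],[[0.065,0.188,0.01],[0,0,0],0.07],[[0.065,0.188,0.03],[0,0,0],0.07],[[0.065,0.188,0.03],[0,0,0],0.07],[[0.065,0.188,0.03],[0,0,0],0.07],[[0.065,0.188,0.03],[0,0,0],0.07]]'
python3 - <<'E'
from h import *
go(.6175,-.287,.019);st()
im=crop("top",[.58,-.2,.03],75,5,"");b=crop("scene",[.57,-.18,.03],75,5,"")
cv2.imwrite("pics/tb.png",cv2.resize(np.hstack([im,b]),(800,400)))
E
```

```text
clock: 7.75
position: [0.6178, -0.286, 0.1053]
orientation: [-3.14, -0.096, 0.0]
force: [0.8, 0.2, 0.6]
width: 0.07
grip_force: 0.0
shift [-0.0004  0.0011  0.0863] yaw 0.0608 tilt [-0.  0. -1.]
t 7.75 p [ 0.6178 -0.286   0.1053] o [-3.14  -0.096  0.   ] F [0.8 0.2 0.6] w 0.07 g 0.0 q [-0.43  0.57  0.15  1.15  0.    2.65]
top origin 284 122 x 5
scene origin 144 134 x 5
```

View pics/tb.png

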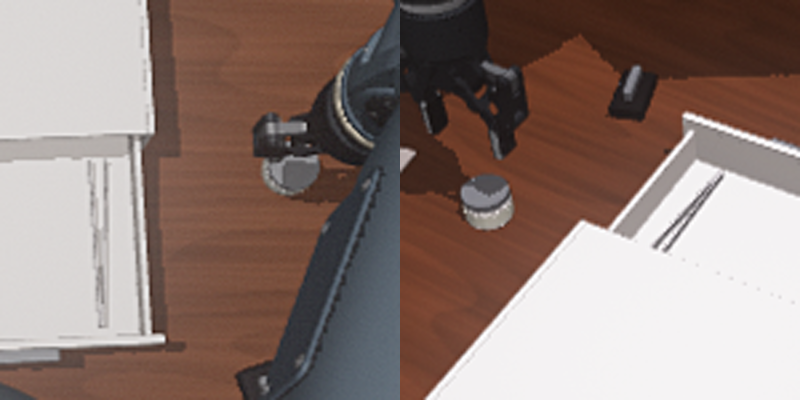

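The tweezer lies flat inside the drawer, spanning (92,160) to (105,325) in the left half. The tub stands below the gripper at (487,200) in the right half.

```bash
python3 -m handwheel '[[[0,0.001,0.03],[0,0,0],0.07],[[0,0.001,0.06],[0,0,0],0.07],[[0,0.001,0.086],[0,0,0],0.07],[[0,0.001,0.086],[0,0,0],0.07],[[0,0.001,0.086],[0,0,0],0.04],[[0,0.001,0.086],[0,0,0],0.04],[[0,0.001,0.086],[0,0,0],0.04],[[0,0.001,0.086],[0,0,0],0.04]]' 40
```

```text
clock: 8.65
position: [0.6193, -0.2884, 0.021]
orientation: [3.139, 0.094, 0.005]
force: [-0.8, 1.2, 7.1]
width: 0.0469
grip_force: 41.8
```

```bash
python3 -m handwheel '[[[0,0,-0.03],[0,0,0],0.04],[[0,0,-0.07],[0,0,0],0.04],[[0,0,-0.1],[0,0,0],0.04],[[-0.0,0,-0.11],[0,0,0],0.04],[[0,0,-0.11],[0,0,0],0.04],[[0,0,-0.11],[0,0,0],0.04],[[0,0,-0.11],[0,0,0],0.04],[[0,0,-0.11],[0,0,0],0.04]]'
python3 - <<'E'
from h import *
go(*dr(.090,-.035),.131); st()
E
```

```text
clock: 9.45
position: [0.6174, -0.2877, 0.1271]
orientation: [-3.139, -0.094, 0.004]
force: [0.4, -0.3, -1.5]
width: 0.0467
grip_force: 41.4
shift [-0.0629 -0.2544 -0.0034] yaw 0.0598 tilt [-0.002  0.001 -1.   ]
t 9.45 p [ 0.6174 -0.2877  0.1271] o [-3.139 -0.094  0.004] F [ 0.4 -0.3 -1.5] w 0.0467 g 41.4 q [-0.44  0.56  0.19  1.2   0.    2.65]
```

```bash
python3 -m handwheel '[[[-0.012,-0.045,0],[0,0,0],0.04],[[-0.024,-0.09,0],[0,0,0],0.04],[[-0.036,-0.135,0],[0,0,0],0.04],[[-0.048,-0.18,0],[0,0,0],0.04],[[-0.058,-0.22,0],[0,0,0],0.04],[[-0.063,-0.254,0],[0,0,0],0.04],[[-0.063,-0.254,0],[0,0,0],0.04],[[-0.063,-0.254,0],[0,0,0],0.04]]'
python3 - <<'E'
from h import *
go(*dr(.090,-.035),.0345); st()
E
```

```text
clock: 10.25
position: [0.5398, -0.0376, 0.1284]
orientation: [3.14, 0.097, -0.001]
force: [0.3, -0.3, -0.9]
width: 0.0469
grip_force: 41.6
shift [-0.0003 -0.0001  0.0939] yaw 0.0617 tilt [-0.001 -0.    -1.   ]
t 10.25 p [ 0.5398 -0.0376  0.1284] o [ 3.14e+00  9.70e-02 -1.00e-03] F [ 0.3 -0.3 -0.9] w 0.0469 g 41.6 q [-0.07  0.33 -0.19  1.05 -0.    3.01]
```

```bash
python3 -m handwheel '[[[0,0,0.03],[0,0,0],0.04],[[0,0,0.06],[0,0,0],0.04],[[0,0,0.08],[0,0,0],0.04],[[0,0,0.089],[0,0,0],0.04],[[0,0,0.093],[0,0,0],0.04],[[0,0,0.093],[0,0,0],0.04],[[0,0,0.093],[0,0,0],0.04],[[0,0,0.093],[0,0,0],0.04]]'
```

```text
clock: 11.05
position: [0.5407, -0.0384, 0.0368]
orientation: [3.14, 0.094, 0.003]
force: [0.1, -0.3, -0.8]
width: 0.0467
grip_force: 41.6
```

```bash
python3 -m handwheel '[[[0,0,0.001],[0,0,0],0.04],[[0,0,0.002],[0,0,0],0.04],[[0,0,0.002],[0,0,0],0.04],[[0,0,0.002],[0,0,0],0.06],[[0,0,0.002],[0,0,0],0.06],[[0,0,0.002],[0,0,0],0.06],[[0,0,0.002],[0,0,0],0.06],[[0,0,0.002],[0,0,0],0.06]]'
```

```text
clock: 11.85
position: [0.54, -0.0383, 0.0338]
orientation: [-3.14, -0.094, 0.0]
force: [0.9, -1.2, 0.8]
width: 0.06
grip_force: 0.0
```

```bash
python3 -m handwheel '[[[0,0,-0.03],[0,0,0],0.06],[[0,0,-0.07],[0,0,0],0.06],[[0,0,-0.11],[0,0,0],0.06],[[0,0,-0.13],[0,0,0.14],0.06],[[0,0,-0.13],[0,0,0.28],0.06],[[0,0,-0.13],[0,0,0.42],0.06],[[0,0,-0.13],[0,0,0.56],0.06],[[0,0,-0.13],[0,0,0.70],0.06]]'
python3 - <<'E'
from h import *
st()
E
```

```text
clock: 12.65
position: [0.5115, -0.1323, 0.1639]
orientation: [-2.998, 0.471, -0.01]
force: [-0.1, -0.1, -0.2]
width: 0.0603
grip_force: 0.0
t 12.65 p [ 0.5115 -0.1323  0.1639] o [-2.998  0.471 -0.01 ] F [-0.1 -0.1 -0.2] w 0.0603 g 0.0 q [-0.31  0.29 -0.16  1.13  0.11  3.14]
```

Wrong direction: joint 6 hit its range limit. I'll turn back the other way.

```bash
python3 -m handwheel '[[[0,0,0],[0,0,-0.14],0.066],[[0,0,0],[0,0,-0.28],0.066],[[0,0,0],[0,0,-0.42],0.066],[[0,0,0],[0,0,-0.56],0.066],[[0,0,0],[0,0,-0.70],0.066],[[0,0,0],[0,0,-0.84],0.066],[[0,0,0],[0,0,-0.98],0.066],[[0,0,0],[0,0,-1.1],0.066]]'
python3 - <<'E'
from h import *
st();go(*dr(.105,.04),.18)
E
```

```text
clock: 13.45
position: [0.5117, -0.1315, 0.1638]
orientation: [-2.814, -1.184, -0.093]
force: [-0.7, -0.0, -0.2]
width: 0.0661
grip_force: 0.0
t 13.45 p [ 0.5117 -0.1315  0.1638] o [-2.814 -1.184 -0.093] F [-0.7 -0.  -0.2] w 0.0661 g 0.0 q [-0.31  0.29 -0.16  1.13  0.11  2.03]
shift [ 0.1486 -0.0918  0.0023] yaw 0.7937 tilt [ 0.022  0.104 -0.994]
```

```bash
cat >> h.py <<'E'
def turn(yaw):
    s=sensors.observe(); Rt=Rn.from_rotvec(s["orientation"]); D=Rn.from_euler("z",yaw)*Rn.from_euler("x",np.pi)
    print("turn",(Rt.inv()*D).as_rotvec().round(4))
E
python3 - <<'E'
from h import *
turn(1.631);turn(.79)
E
python3 -m handwheel '[[[0,0,0],[0.105,-0.005,0],0.066],[[0,0,0],[0.105,-0.005,0],0.066],[[0,0,0],[0.105,-0.005,0],0.066],[[0,0,0],[0.105,-0.005,0],0.066],[[0,0,0],[0.105,-0.005,0],0.066],[[0,0,0],[0.105,-0.005,0],0.066],[[0,0,0],[0.105,-0.005,0],0.066],[[0,0,0],[0.105,-0.005,0],0.066]]'
python3 - <<'E'
from h import *
turn(1.631);turn(.79);go(.45,.10,.18)
E
```

```text
turn [-0.0159 -0.108  -0.834 ]
turn [-0.0569 -0.0895  0.0062]
clock: 14.25
position: [0.5118, -0.1314, 0.1641]
orientation: [-2.729, -1.147, -0.023]
force: [-0.0, -0.2, 0.6]
width: 0.066
grip_force: 0.0
turn [-0.1163 -0.1472 -0.8331]
turn [-0.1615 -0.0844  0.0055]
shift [ 0.1216 -0.2051  0.0277] yaw 0.7886 tilt [-0.055  0.173 -0.983]
```

```bash
python3 -m handwheel '[[[0,0,0],[-0.02,-0.025,-0.14],0.066],[[0,0,0],[-0.04,-0.05,-0.28],0.066],[[0,0,0],[-0.06,-0.075,-0.42],0.066],[[0,0,0],[-0.08,-0.1,-0.56],0.066],[[0,0,0],[-0.098,-0.124,-0.7],0.066],[[0,0,0],[-0.1163,-0.1472,-0.8331],0.066],[[0,0,0],[-0.1163,-0.1472,-0.8331],0.066],[[0,0,0],[-0.1163,-0.1472,-0.8331],0.066]]'
python3 - <<'E'
from h import *
turn(1.631);go(.5074,.2725,.16);st()
E
```

```text
clock: 15.05
position: [0.5118, -0.1313, 0.164]
orientation: [-2.157, -2.283, -0.0]
force: [-0.2, 0.4, 0.4]
width: 0.0655
grip_force: 0.0
turn [-0.0005 -0.0008 -0.0037]
shift [0.4034 0.0184 0.0044] yaw 1.6273 tilt [-0.001  0.001 -1.   ]
t 15.05 p [ 0.5118 -0.1313  0.164 ] o [-2.157 -2.283 -0.   ] F [-0.2  0.4  0.4] w 0.0655 g 0.0 q [-0.25  0.28 -0.16  1.12  0.    1.26]
```

```bash
python3 -m handwheel '[[[0.05,0.002,0],[0,0,0],0.066],[[0.1,0.005,0],[0,0,0],0.066],[[0.15,0.008,0],[0,0,0],0.066],[[0.2,0.01,0],[0,0,0],0.066],[[0.248,0.012,0],[0,0,0],0.066],[[0.296,0.014,0],[0,0,0],0.066],[[0.345,0.016,0],[0,0,0],0.066],[[0.36,0.018,0],[0,0,0],0.066]]'
python3 - <<'E'
from h import *
fit("cup",CUPS,[.5074,.2725],blue)
im=crop("top",[.5,.05,.03],60,5,"");b=crop("scene",[.5,.15,.05],60,5,"")
cv2.imwrite("pics/cu.png",cv2.resize(np.hstack([im,b]),(800,400)))
turn(1.631);go(.5074,.2725,.09);st()
E
```

```text
clock: 15.85
position: [0.508, 0.233, 0.1637]
orientation: [-2.153, -2.286, -0.001]
force: [-0.4, -0.8, -0.5]
width: 0.066
grip_force: 0.0
cup ('top',) [0.506  0.2368] cost 413.9 area [80]
cup ('scene',) [0.5075 0.2722] cost 87.9 area [596]
cup ('top', 'scene') [0.5078 0.2724] cost 531.1 area [62, 594]
top origin 200 167 x 5
scene origin 285 175 x 5
turn [-0.001   0.0001 -0.0025]
shift [0.045  0.0018 0.0739] yaw 1.6285 tilt [-0.001 -0.    -1.   ]
t 16.15 p [0.5082 0.2275 0.1639] o [-2.156e+00 -2.284e+00  1.000e-03] F [-0.2 -0.7  0.1] w 0.0659 g 0.0 q [ 0.42  0.33 -0.09  1.15  0.    1.93]
```

View pics/cu.png

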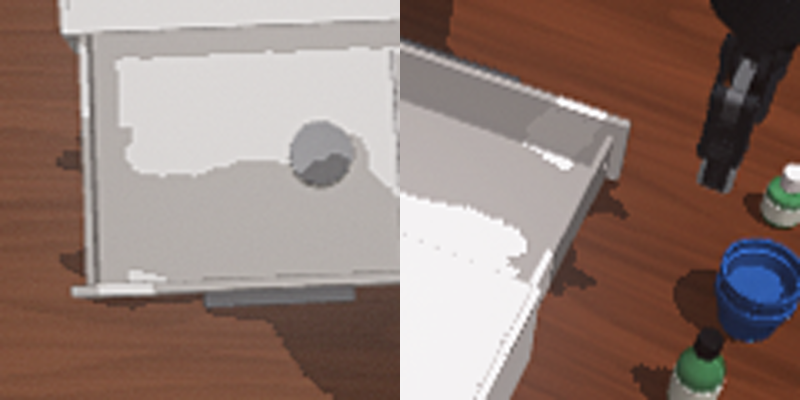

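The tub stands in the drawer at (321,153) in the left half. The cups are undisturbed at (757,290) in the right half. Moving over the cup.

```bash
python3 -m handwheel '[[[0.02,0.001,0.0],[0,0,0],0.068],[[0.045,0.0015,0.0],[0,0,-0.0025],0.068],[[0.045,0.0015,0.02],[0,0,-0.0025],0.068],[[0.045,0.0015,0.05],[0,0,-0.0025],0.068],[[0.045,0.0015,0.07],[0,0,-0.0025],0.068],[[0.045,0.0015,0.07],[0,0,-0.0025],0.068],[[0.045,0.0015,0.07],[0,0,-0.0025],0.068],[[0.045,0.0015,0.07],[0,0,-0.0025],0.068]]' 25
python3 - <<'E'
from h import *
go(.5074,.2725,.057);st()
E
```

```text
clock: 16.95
position: [0.5079, 0.2737, 0.0954]
orientation: [2.152, 2.288, 0.003]
force: [0.6, -0.1, -0.3]
width: 0.0675
grip_force: 0.0
shift [-0.0012 -0.0006  0.0384] yaw 1.6321 tilt [ 0.001  0.001 -1.   ]
t 16.95 p [0.5079 0.2737 0.0954] o [2.152 2.288 0.003] F [ 0.6 -0.1 -0.3] w 0.0675 g 0.0 q [ 0.49  0.41 -0.16  1.    0.    2.  ]
```

```bash
python3 -m handwheel '[[[-0.001,-0.0005,0.02],[0,0,0],0.068],[[-0.001,-0.0005,0.038],[0,0,0],0.068],[[-0.001,-0.0005,0.038],[0,0,0],0.068],[[-0.001,-0.0005,0.038],[0,0,0],0.068],[[-0.001,-0.0005,0.038],[0,0,0],0.068],[[-0.001,-0.0005,0.038],[0,0,0],0.068],[[-0.001,-0.0005,0.038],[0,0,0],0.068],[[-0.001,-0.0005,0.038],[0,0,0],0.068]]' 25
python3 - <<'E'
from h import *
st()
im=crop("top",[.5,.25,.03],30,6,"");b=crop("scene",[.51,.27,.05],30,13,"")
cv2.imwrite("pics/cg.png",cv2.resize(b,(600,600)))
E
```

```text
clock: 17.75
position: [0.5066, 0.2731, 0.0564]
orientation: [-2.15, -2.29, -0.001]
force: [0.3, 0.7, -0.2]
width: 0.0679
grip_force: 0.0
t 17.75 p [0.5066 0.2731 0.0564] o [-2.15e+00 -2.29e+00 -1.00e-03] F [ 0.3  0.7 -0.2] w 0.0679 g 0.0 q [ 0.49  0.45 -0.21  0.91  0.    2.  ]
top origin 150 196 x 6
scene origin 362 228 x 13
```

View pics/cg.png

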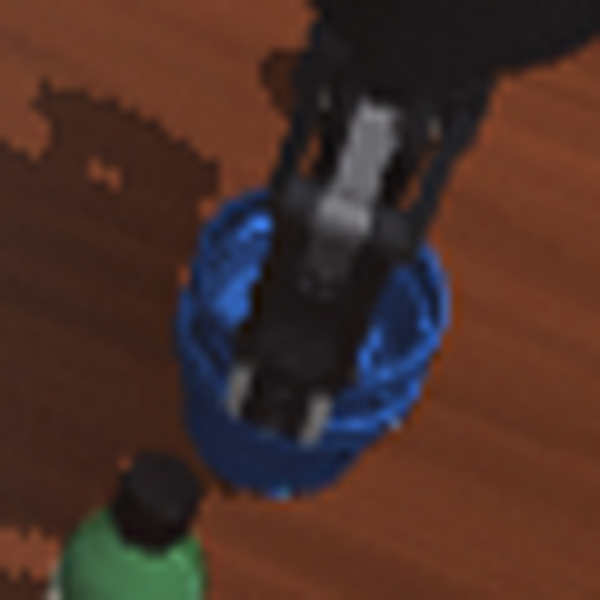

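The near finger's tip, at about (280,440), hangs outside the upper rim and ends just above the lower cup's rim. Closing and lifting.

```bash
python3 -m handwheel '[[[0,0,0],[0,0,0],0.05],[[0,0,0],[0,0,0],0.05],[[0,0,0],[0,0,0],0.05],[[0,0,0],[0,0,0],0.05],[[0,0,-0.004],[0,0,0],0.05],[[0,0,-0.008],[0,0,0],0.05],[[0,0,-0.014],[0,0,0],0.05],[[0,0,-0.02],[0,0,0],0.05]]' 25
```

```text
clock: 18.65
position: [0.5064, 0.273, 0.0764]
orientation: [-2.15, -2.289, 0.0]
force: [-1.3, 0.6, -0.5]
width: 0.055
grip_force: 26.6
```

```bash
python3 -m handwheel '[[[0,0,-0.01],[0,0,0],0.05],[[0,0,-0.02],[0,0,0],0.05],[[0,0,-0.04],[0,0,0],0.05],[[0,0,-0.06],[0,0,0],0.05],[[0,0,-0.075],[0,0,0],0.05],[[0,0,-0.075],[0,0,0],0.05],[[0,0,-0.075],[0,0,0],0.05],[[0,0,-0.075],[0,0,0],0.05]]'
python3 - <<'E'
from h import *
st();go(*dr(.105,.04),.15);turn(1.631)
b=crop("scene",[.51,.27,.08],45,7,"")
cv2.imwrite("pics/cl.png",b)
E
```

```text
clock: 19.45
position: [0.506, 0.2727, 0.1502]
orientation: [-2.15, -2.289, 0.002]
force: [0.3, -0.1, -0.8]
width: 0.0554
grip_force: 26.7
t 19.45 p [0.506  0.2727 0.1502] o [-2.150e+00 -2.289e+00  2.000e-03] F [ 0.3 -0.1 -0.8] w 0.0554 g 26.7 q [ 0.49  0.37 -0.07  1.13  0.    2.  ]
shift [-2.367e-01  2.910e-02  2.000e-04] yaw 1.6334 tilt [-0.002 -0.    -1.   ]
turn [-0.0016  0.0002  0.0024]
scene origin 350 204 x 7
```

View pics/cl.png

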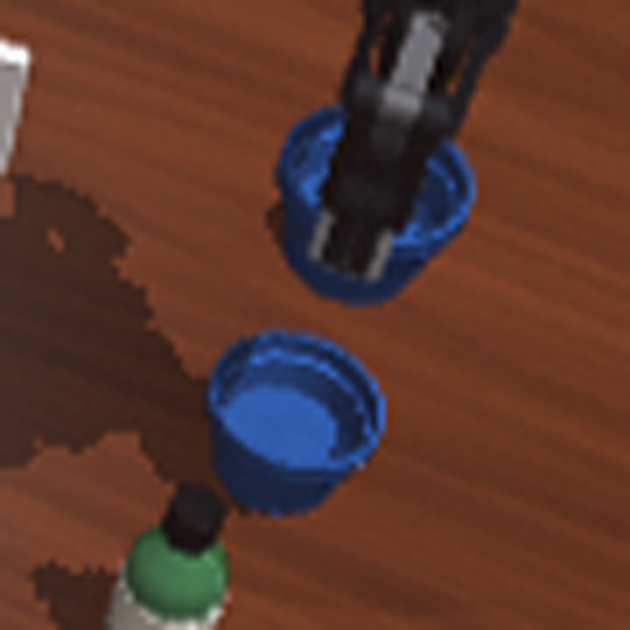

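The upper cup hangs from the gripper at (375,210), and the lower cup stands alone at (297,420). Carrying it to the drawer.

```bash
python3 -m handwheel '[[[-0.04,0.005,0],[0,0,0],0.05],[[-0.08,0.01,0],[0,0,0],0.05],[[-0.12,0.015,0],[0,0,0],0.05],[[-0.16,0.02,0],[0,0,0],0.05],[[-0.2,0.025,0],[0,0,0],0.05],[[-0.225,0.028,0],[0,0,0],0.05],[[-0.237,0.029,0],[0,0,0],0.05],[[-0.237,0.029,0],[0,0,0],0.05]]'
python3 -m handwheel '[[[0,0,0.03],[0,0,0],0.05],[[0,0,0.06],[0,0,0],0.05],[[0,0,0.08],[0,0,0],0.05],[[0,0,0.09],[0,0,0],0.05],[[0,0,0.095],[0,0,0],0.05],[[0,0,0.095],[0,0,0],0.05],[[0,0,0.095],[0,0,0],0.05],[[0,0,0.095],[0,0,0],0.05]]'
python3 - <<'E'
from h import *
st();go(*dr(.105,.04),.0515)
E
```

```text
clock: 20.3
position: [0.5501, 0.0371, 0.1502]
orientation: [-2.152, -2.287, 0.001]
force: [-0.1, 0.7, -0.7]
width: 0.0556
grip_force: 26.7
clock: 21.1
position: [0.5509, 0.0384, 0.0568]
orientation: [2.15, 2.29, 0.002]
force: [0.5, -0.1, -1.0]
width: 0.0551
grip_force: 26.7
t 21.1 p [0.5509 0.0384 0.0568] o [2.15e+00 2.29e+00 2.00e-03] F [ 0.5 -0.1 -1. ] w 0.0551 g 26.7 q [ 0.07  0.41 -0.27  0.88  0.    1.58]
shift [-0.0001 -0.001   0.0053] yaw 1.6335 tilt [ 0.001  0.    -1.   ]
```

```bash
python3 -m handwheel '[[[0,0,0.002],[0,0,0],0.05],[[0,0,0.004],[0,0,0],0.05],[[0,0,0.005],[0,0,0],0.05],[[0,0,0.005],[0,0,0],0.05],[[0,0,0.005],[0,0,0],0.05],[[0,0,0.005],[0,0,0],0.05],[[0,0,0.005],[0,0,0],0.05],[[0,0,0.005],[0,0,0],0.05]]'
```

```text
clock: 21.9
position: [0.5502, 0.0382, 0.0509]
orientation: [-2.15, -2.289, 0.0]
force: [-0.3, -0.1, -0.3]
width: 0.0556
grip_force: 26.7
```

```bash
python3 -m handwheel '[[[0,0,0.0005],[0,0,0],0.05],[[0,0,0.0005],[0,0,0],0.06],[[0,0,0.0005],[0,0,0],0.07],[[0,0,0.0005],[0,0,0],0.07],[[0,0,0.0005],[0,0,0],0.07],[[0,0,-0.03],[0,0,0],0.07],[[0,0,-0.07],[0,0,0],0.07],[[0,0,-0.1],[0,0,0],0.07]]'
python3 - <<'E'
from h import *
st();go(.398,.2625,.15);turn(1.631)
fit("bot",BOT,[.398,.2625],lambda r,g,b:(g>r+8)|((r-b<25)&(r+g+b>200)))
E
```

```text
clock: 22.7
position: [0.5504, 0.0382, 0.1528]
orientation: [-2.151, -2.29, -0.001]
force: [-0.1, -0.3, -0.3]
width: 0.0702
grip_force: 0.0
t 22.7 p [0.5504 0.0382 0.1528] o [-2.151e+00 -2.290e+00 -1.000e-03] F [-0.1 -0.3 -0.3] w 0.0702 g 0.0 q [ 0.07  0.33 -0.13  1.11  0.    1.58]
shift [ 0.2334 -0.1381  0.0028] yaw 1.6334 tilt [ 0.  0. -1.]
turn [ 0.0003 -0.0004  0.0024]
bot ('top',) [0.3979 0.2626] cost 483.8 area [623]
bot ('scene',) [0.3982 0.262 ] cost 244.3 area [399]
bot ('top', 'scene') [0.3979 0.2625] cost 741.8 area [634, 401]
```

```bash
python3 -m handwheel '[[[0.04,-0.024,0],[0,0,0],0.055],[[0.08,-0.048,0],[0,0,0],0.055],[[0.12,-0.072,0],[0,0,0],0.055],[[0.16,-0.096,0],[0,0,0],0.055],[[0.2,-0.12,0],[0,0,0],0.055],[[0.234,-0.138,0],[0,0,0],0.055],[[0.234,-0.138,0.03],[0,0,0],0.055],[[0.234,-0.138,0.05],[0,0,0],0.055]]' 30
python3 - <<'E'
from h import *
st();go(.398,.2623,.018);turn(1.631)
E
```

```text
clock: 23.7
position: [0.3961, 0.2638, 0.0989]
orientation: [-2.147, -2.292, 0.003]
force: [-0.6, -0.5, -0.4]
width: 0.0552
grip_force: 0.0
t 23.7 p [0.3961 0.2638 0.0989] o [-2.147 -2.292  0.003] F [-0.6 -0.5 -0.4] w 0.0552 g 0.0 q [ 0.59  0.26 -0.39  0.93  0.    2.09]
shift [-0.0016  0.002   0.0809] yaw 1.6364 tilt [-0.002 -0.001 -1.   ]
turn [-0.0022  0.0006  0.0054]
```

```bash
python3 -m handwheel '[[[-0.0015,0.001,0.025],[0,0,0.004],0.055],[[-0.0015,0.001,0.05],[0,0,0.004],0.055],[[-0.0015,0.001,0.07],[0,0,0.004],0.055],[[-0.0015,0.001,0.081],[0,0,0.004],0.055],[[-0.0015,0.001,0.081],[0,0,0.004],0.02],[[-0.0015,0.001,0.081],[0,0,0.004],0.02],[[-0.0015,0.001,0.081],[0,0,0.004],0.02],[[-0.0015,0.001,0.081],[0,0,0.004],0.02]]' 30
```

```text
clock: 24.5
position: [0.3994, 0.2621, 0.0208]
orientation: [-2.155, -2.285, -0.002]
force: [-0.4, 0.0, -0.4]
width: 0.0311
grip_force: 29.7
```

```bash
python3 -m handwheel '[[[0,0,0],[0,0,0],0.02],[[0,0,0],[0,0,0],0.02],[[0,0,-0.03],[0,0,0],0.02],[[0,0,-0.07],[0,0,0],0.02],[[0,0,-0.12],[0,0,0],0.02],[[0,0,-0.12],[0,0,0],0.02],[[0,0,-0.12],[0,0,0],0.02],[[0,0,-0.12],[0,0,0],0.02]]'
python3 - <<'E'
from h import *
st();go(*dr(.05,.095),.138);turn(1.631)
E
```

```text
clock: 25.3
position: [0.3984, 0.2613, 0.1392]
orientation: [-2.155, -2.285, 0.002]
force: [-0.4, 1.0, -1.7]
width: 0.0308
grip_force: 30.0
t 25.3 p [0.3984 0.2613 0.1392] o [-2.155e+00 -2.285e+00  2.000e-03] F [-0.4  1.  -1.7] w 0.0308 g 30.0 q [ 0.58  0.22 -0.32  1.03  0.    2.09]
shift [-0.1766  0.0831  0.0011] yaw 1.6294 tilt [-0.002 -0.    -1.   ]
turn [-0.0016  0.0003 -0.0016]
```

```bash
python3 -m handwheel '[[[-0.04,0.019,0],[0,0,0],0.02],[[-0.08,0.038,0],[0,0,0],0.02],[[-0.12,0.057,0],[0,0,0],0.02],[[-0.15,0.071,0],[0,0,0],0.02],[[-0.177,0.083,0],[0,0,0],0.02],[[-0.177,0.083,0],[0,0,0],0.02],[[-0.177,0.083,0],[0,0,0],0.02],[[-0.177,0.083,0],[0,0,0],0.02]]'
python3 -m handwheel '[[[0,0,0.03],[0,0,0],0.02],[[0,0,0.06],[0,0,0],0.02],[[0,0,0.085],[0,0,0],0.02],[[0,0,0.1],[0,0,0],0.02],[[0,0,0.106],[0,0,0],0.02],[[0,0,0.107],[0,0,0],0.02],[[0,0,0.107],[0,0,0],0.02],[[0,0,0.107],[0,0,0],0.02]]'
python3 - <<'E'
from h import *
st();go(*dr(.05,.095),.032)
E
```

```text
clock: 26.1
position: [0.4913, 0.0903, 0.139]
orientation: [-2.154, -2.285, 0.003]
force: [0.2, -0.1, -0.3]
width: 0.0304
grip_force: 30.0
clock: 26.9
position: [0.4927, 0.0902, 0.0338]
orientation: [2.155, 2.286, 0.002]
force: [0.6, 0.6, 0.2]
width: 0.0307
grip_force: 30.0
t 26.9 p [0.4927 0.0902 0.0338] o [2.155e+00 2.286e+00 2.000e-03] F [0.6 0.6 0.2] w 0.0307 g 30.0 q [ 0.18  0.37 -0.43  0.78  0.    1.69]
shift [-0.0003 -0.001   0.0018] yaw 1.6298 tilt [ 0.001  0.001 -1.   ]
```

```bash
python3 -m handwheel '[[[0,0,0.001],[0,0,0],0.02],[[0,0,0.001],[0,0,0],0.02],[[0,0,0.001],[0,0,0],0.045],[[0,0,0.001],[0,0,0],0.045],[[0,0,0.001],[0,0,0],0.045],[[0,0,-0.03],[0,0,0],0.045],[[0,0,-0.07],[0,0,0],0.045],[[0,0,-0.12],[0,0,0],0.045]]'
python3 -m handwheel '[[[0,-0.05,-0.01],[0,0,0],0.03],[[0,-0.1,-0.01],[0,0,0],0.0],[[0,-0.14,-0.01],[0,0,0],0.0],[[0,-0.16,-0.01],[0,0,0],0.0],[[0,-0.16,-0.01],[0,0,0],0.0],[[0,-0.16,-0.01],[0,0,0],0.0],[[0,-0.16,-0.01],[0,0,0],0.0],[[0,-0.16,-0.01],[0,0,0],0.0]]'
python3 - <<'E'
from h import *
st()
im=crop("top",[.53,0.0,.03],75,5,"");b=crop("scene",[.53,0.03,.03],75,5,"")
cv2.imwrite("pics/all.png",cv2.resize(np.hstack([im,b]),(800,400)))
fit("cuplow",[(0,.02),(.031,.029),(.04,.029)],[.5074,.2725],blue)
E
```

```text
clock: 27.7
position: [0.4908, 0.0896, 0.153]
orientation: [-2.154, -2.284, 0.005]
force: [1.4, 0.7, 0.4]
width: 0.0449
grip_force: 0.0
clock: 28.5
position: [0.3334, 0.0806, 0.1629]
orientation: [-2.155, -2.285, 0.0]
force: [0.6, -0.3, 1.2]
width: 0.0002
grip_force: 0.0
t 28.5 p [0.3334 0.0806 0.1629] o [-2.155 -2.285  0.   ] F [ 0.6 -0.3  1.2] w 0.0002 g 0.0 q [ 0.24 -0.02 -0.54  1.06  0.    1.75]
top origin 205 141 x 5
scene origin 221 154 x 5
cuplow ('top',) [0.5074 0.2725] cost 30.1 area [423]
cuplow ('scene',) [0.5074 0.2727] cost 67.0 area [477]
cuplow ('top', 'scene') [0.5074 0.2725] cost 100.2 area [423, 475]
```

View pics/all.png

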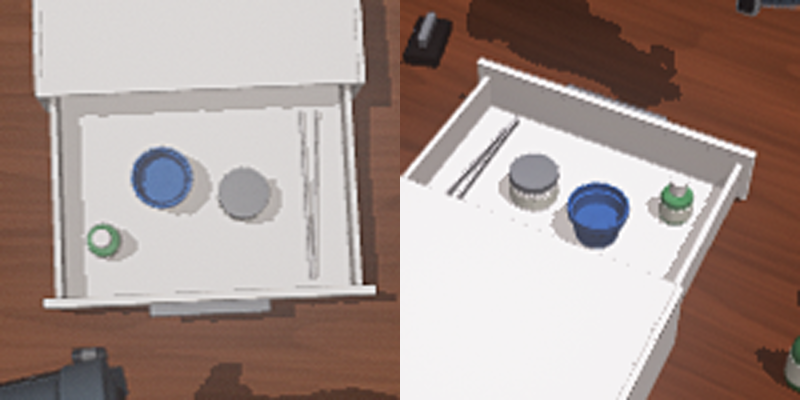

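Everything is upright in the drawer: bottle (104,240), cup (162,178), tub (243,193), tweezer (310,195). The lower cup hasn't moved. Next I'll line up on the lip.

Run:
```python
from h import *
go(.385,-.012,.056);turn(1.631)
```

```text
shift [-0.0954  0.047   0.1068] yaw 1.6293 tilt [-0.001  0.    -1.   ]
turn [-0.001  -0.0002 -0.0017]
```

```bash
python3 -m handwheel '[[[-0.04,0.02,0.0],[0,0,0],0.0],[[-0.08,0.025,0.02],[0,0,0],0.0],[[-0.0955,0.027,0.05],[0,0,0],0.0],[[-0.0955,0.027,0.09],[0,0,0],0.0],[[-0.0955,0.027,0.107],[0,0,0],0.0],[[-0.0955,0.037,0.107],[0,0,0],0.0],[[-0.0955,0.042,0.107],[0,0,0],0.0],[[-0.0955,0.047,0.107],[0,0,0],0.0]]'
python3 -m handwheel '[[[0,0.003,0],[0,0,0],0.0],[[0,0.006,0],[0,0,0],0.0],[[0,0.009,0],[0,0,0],0.0],[[0,0.012,0],[0,0,0],0.0],[[0,0.015,0],[0,0,0],0.0],[[0,0.02,0],[0,0,0],0.0],[[0,0.025,0],[0,0,0],0.0],[[0,0.031,0],[0,0,0],0.0]]'
python3 - <<'E'
from h import *
st()
EX3=np.r_[EX,0]; print(float(sensors.observe()["force"]@EX3))
E
```

```text
clock: 29.6
position: [0.3869, -0.0119, 0.057]
orientation: [2.154, 2.285, 0.002]
force: [0.6, -0.8, 0.9]
width: 0.0005
grip_force: 0.0
clock: 30.4
position: [0.4159, -0.0103, 0.0558]
orientation: [-2.155, -2.285, 0.001]
force: [-1.9, 0.0, 0.8]
width: 0.0002
grip_force: 0.9
t 30.4 p [ 0.4159 -0.0103  0.0558] o [-2.155e+00 -2.285e+00  1.000e-03] F [-1.9  0.   0.8] w 0.0002 g 0.9 q [-0.02  0.22 -0.58  0.77  0.    1.49]
-1.939979941743357
```

```bash
python3 -m handwheel '[[[0,0.008,0],[0,0,0],0.0],[[0,0.016,0],[0,0,0],0.0],[[0,0.024,0],[0,0,0],0.0],[[0,0.032,0],[0,0,0],0.0],[[0,0.04,0],[0,0,0],0.0],[[0,0.048,0],[0,0,0],0.0],[[0,0.056,0],[0,0,0],0.0],[[0,0.064,0],[0,0,0],0.0]]'
python3 -m handwheel '[[[0,0.008,0],[0,0,0],0.0],[[0,0.016,0],[0,0,0],0.0],[[0,0.024,0],[0,0,0],0.0],[[0,0.032,0],[0,0,0],0.0],[[0,0.04,0],[0,0,0],0.0],[[0,0.048,0],[0,0,0],0.0],[[0,0.056,0],[0,0,0],0.0],[[0,0.064,0],[0,0,0],0.0]]'
python3 - <<'E'
from h import *
st();turn(1.631)
im=crop("top",[.6,0.0,.03],75,5,"");b=crop("scene",[.6,0.03,.03],75,5,"")
cv2.imwrite("pics/p1.png",cv2.resize(np.hstack([im,b]),(800,400)))
E
```

```text
clock: 31.2
position: [0.4804, -0.0064, 0.0558]
orientation: [-2.155, -2.285, 0.0]
force: [-1.8, 0.7, -0.5]
width: 0.0
grip_force: 0.9
clock: 32.0
position: [0.5443, -0.0027, 0.0559]
orientation: [-2.155, -2.285, 0.0]
force: [-1.9, 2.0, -0.3]
width: -0.0005
grip_force: 0.9
t 32.0 p [ 0.5443 -0.0027  0.0559] o [-2.155 -2.285  0.   ] F [-1.9  2.  -0.3] w -0.0005 g 0.9 q [-0.01  0.4  -0.29  0.88  0.    1.51]
turn [-0.0004 -0.0004 -0.0016]
top origin 205 113 x 5
scene origin 207 173 x 5
```

View pics/p1.png

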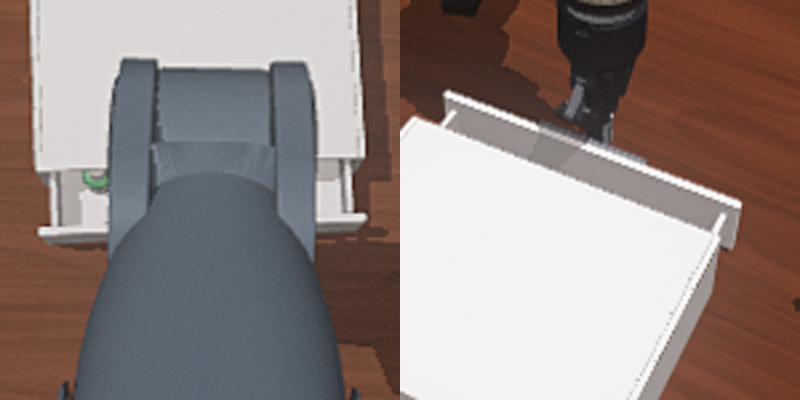

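The drawer is about 50 mm from home, with the panel at row ~230 in the left half, and the bottle is still upright at (95,180).

```bash
python3 -m handwheel '[[[0,0.005,0],[0,0,0],0.0],[[0,0.010,0],[0,0,0],0.0],[[0,0.015,0],[0,0,0],0.0],[[0,0.02,0],[0,0,0],0.0],[[0,0.025,0],[0,0,0],0.0],[[0,0.029,0],[0,0,0],0.0],[[0,0.032,0],[0,0,0],0.0],[[0,0.035,0],[0,0,0],0.0]]'
python3 -m handwheel '[[[0,0.001,0],[0,0,0],0.0],[[0,0.002,0],[0,0,0],0.0],[[0,0.003,0],[0,0,0],0.0],[[0,0.004,0],[0,0,0],0.0],[[0,0.005,0],[0,0,0],0.0],[[0,0.006,0],[0,0,0],0.0],[[0,0.007,0],[0,0,0],0.0],[[0,0.008,0],[0,0,0],0.0]]'
```

```text
clock: 32.9
position: [0.5788, -0.0008, 0.0559]
orientation: [-2.155, -2.285, 0.0]
force: [-1.7, -1.9, 0.4]
width: 0.0
grip_force: 0.8
clock: 33.7
position: [0.584, -0.0004, 0.0558]
orientation: [-2.153, -2.283, 0.005]
force: [-11.8, -1.0, 8.5]
width: -0.0003
grip_force: 5.8
```

Run:
```python
from h import *
st()
b=crop("scene",[.6,0.03,.08],45,7,"")
cv2.imwrite("pics/p2.png",b)
im=viewer.snapshot("top"); cv2.imwrite("pics/p2t.png",cv2.resize(im[150:250,205:360,::-1],None,fx=5,fy=5))
```

```text
t 33.7 p [ 5.84e-01 -4.00e-04  5.58e-02] o [-2.153 -2.283  0.005] F [-11.8  -1.    8.5] w -0.0003 g 5.8 q [-0.    0.46 -0.19  0.93  0.    1.51]
scene origin 238 189 x 7
```

View pics/p2.png

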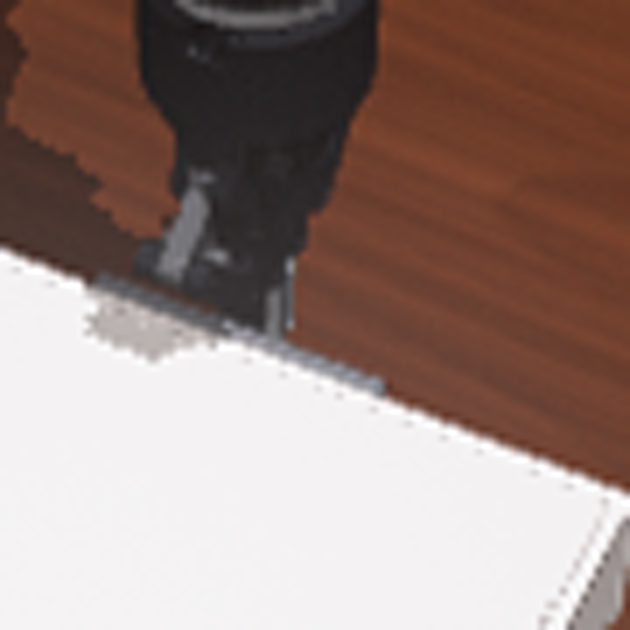

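The drawer is nearly home; the panel is hidden behind the cabinet's front edge. The bulging finger linkage at (175,250) seems to bear on the front edge, which explains the upward force. I'll back off and turn the gripper so it pushes with its narrow side.

```bash
python3 -m handwheel '[[[0,-0.01,0],[0,0,0],0.0],[[0,-0.03,0],[0,0,0],0.0],[[0,-0.06,0],[0,0,0],0.0],[[0,-0.06,0],[0,0,-0.14],0.0],[[0,-0.06,0],[0,0,-0.28],0.0],[[0,-0.06,0],[0,0,-0.42],0.0],[[0,-0.06,0],[0,0,-0.56],0.0],[[0,-0.06,0],[0,0,-0.7],0.0]]'
python3 -m handwheel '[[[0,0,0],[0,0,-0.14],0.0],[[0,0,0],[0,0,-0.28],0.0],[[0,0,0],[0,0,-0.42],0.0],[[0,0,0],[0,0,-0.56],0.0],[[0,0,0],[0,0,-0.7],0.0],[[0,0,0],[0,0,-0.84],0.0],[[0,0,0],[0,0,-0.87],0.0],[[0,0,0],[0,0,-0.87],0.0]]'
python3 - <<'E'
from h import *
st();turn(3.2016);go(.582,-.0005,.056)
im=viewer.snapshot("top"); cv2.imwrite("pics/p3.png",cv2.resize(im[150:250,205:360,::-1],None,fx=5,fy=5))
E
```

```text
clock: 34.6
position: [0.5269, -0.0036, 0.0561]
orientation: [1.232, 2.889, 0.002]
force: [0.2, -1.3, 0.2]
width: -0.0002
grip_force: 0.0
clock: 35.4
position: [0.5269, -0.0036, 0.056]
orientation: [-0.091, 3.14, 0.001]
force: [-0.0, 0.1, 0.0]
width: -0.0005
grip_force: 0.0
t 35.4 p [ 0.5269 -0.0036  0.056 ] o [-9.10e-02  3.14e+00  1.00e-03] F [-0.   0.1  0. ] w -0.0005 g 0.0 q [-0.01  0.38 -0.34  0.86  0.   -0.07]
turn [ 0.0006  0.0006 -0.0017]
shift [-0.0552 -0.0001  0.0001] yaw -3.0833 tilt [ 0.001  0.001 -1.   ]
```

View pics/p3.png

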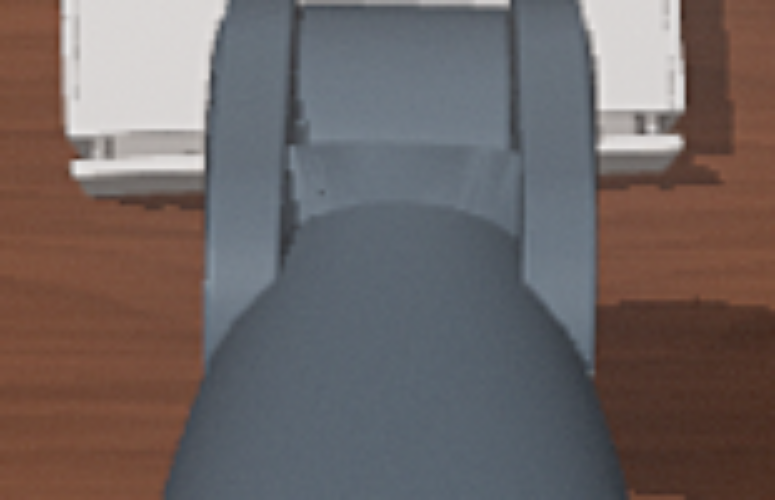

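A gap of about 10 mm remains between panel (row ~160) and cabinet (row ~135). Pushing with the narrow side.

```bash
python3 -m handwheel '[[[-0.02,0,0],[0,0,0],0.0],[[-0.04,0,0],[0,0,0],0.0],[[-0.05,0,0],[0,0,0],0.0],[[-0.054,0,0],[0,0,0],0.0],[[-0.056,0,0],[0,0,0],0.0],[[-0.058,0,0],[0,0,0],0.0],[[-0.06,0,0],[0,0,0],0.0],[[-0.06,0,0],[0,0,0],0.0]]'
python3 -m handwheel '[[[-0.001,0,0],[0,0,0],0.0],[[-0.002,0,0],[0,0,0],0.0],[[-0.003,0,0],[0,0,0],0.0],[[-0.004,0,0],[0,0,0],0.0],[[-0.005,0,0],[0,0,0],0.0],[[-0.006,0,0],[0,0,0],0.0],[[-0.006,0,0],[0,0,0],0.0],[[-0.006,0,0],[0,0,0],0.0]]'
```

```text
clock: 36.25
position: [0.5865, -0.0003, 0.0559]
orientation: [0.091, -3.14, -0.001]
force: [0.8, -0.0, 0.3]
width: 0.0004
grip_force: 0.0
clock: 37.05
position: [0.5929, 0.0001, 0.0559]
orientation: [-0.091, 3.14, 0.001]
force: [-0.2, 0.5, -0.4]
width: -0.0002
grip_force: 0.0
```

```bash
python3 -m handwheel '[[[-0.001,0,0],[0,0,0],0.0],[[-0.002,0,0],[0,0,0],0.0],[[-0.003,0,0],[0,0,0],0.0],[[-0.004,0,0],[0,0,0],0.0],[[-0.005,0,0],[0,0,0],0.0],[[-0.006,0,0],[0,0,0],0.0],[[-0.006,0,0],[0,0,0],0.0],[[-0.006,0,0],[0,0,0],0.0]]'
python3 - <<'E'
from h import *
st()
im=viewer.snapshot("top"); cv2.imwrite("pics/p4.png",cv2.resize(im[150:250,205:360,::-1],None,fx=5,fy=5))
m=im.astype(int).sum(2)
for u in (230,330): print(u,[int(x) for x in m[166:192,u]])
E
```

```text
clock: 37.85
position: [0.5957, 0.0002, 0.0557]
orientation: [0.091, -3.135, -0.0]
force: [-10.8, -0.5, 8.6]
width: -0.0001
grip_force: 6.1
t 37.85 p [5.957e-01 2.000e-04 5.570e-02] o [ 0.091 -3.135 -0.   ] F [-10.8  -0.5   8.6] w -0.0001 g 6.1 q [ 0.    0.48 -0.16  0.94  0.   -0.06]
230 [657, 659, 662, 656, 656, 658, 657, 658, 659, 677, 560, 486, 484, 659, 701, 449, 314, 339, 345, 276, 196, 240, 278, 272, 264, 263]
330 [652, 654, 655, 656, 657, 689, 462, 400, 659, 701, 493, 332, 325, 333, 350, 244, 199, 208, 212, 194, 195, 208, 205, 211, 207, 197]
```

Run:
```python
from h import *
for n in("p2t","p3","p4"):
    im=cv2.imread(f"pics/{n}.png").astype(int).sum(2)[2::5,2::5]
    for u in (25,125): print(n,u,[int(x) for x in im[18:40,u]])
for d in (0,.005,.01):
  # inner panel face assumed flush at mouth when home
  for y in (.09,-.12):
    M=np.array([.6264,.002])+y*EY
    print(d,y,"cab",pix("top",np.r_[M,.082]).round(1),"panel back",pix("top",np.r_[M-d*EX,.068]).round(1),"front",pix("top",np.r_[M-(d+.008)*EX,.068]).round(1))
```

```text
p2t 25 [646, 645, 644, 643, 643, 644, 647, 664, 544, 506, 516, 510, 505, 553, 647, 681, 476, 312, 324, 334, 302, 198]
p2t 125 [640, 643, 646, 671, 448, 496, 526, 515, 498, 639, 656, 683, 413, 285, 318, 330, 269, 192, 177, 189, 191, 198]
p3 25 [648, 645, 644, 642, 647, 645, 649, 660, 548, 506, 517, 516, 505, 555, 647, 682, 482, 316, 321, 331, 306, 200]
p3 125 [640, 640, 650, 671, 454, 499, 529, 517, 504, 638, 654, 682, 417, 298, 321, 338, 280, 208, 192, 211, 272, 275]
p4 25 [662, 656, 656, 658, 657, 658, 659, 677, 560, 486, 484, 659, 701, 449, 314, 339, 345, 276, 196, 240, 278, 272]
p4 125 [655, 656, 657, 689, 462, 400, 659, 701, 493, 332, 325, 333, 350, 244, 199, 208, 212, 194, 195, 208, 205, 211]
0 0.09 cab [242.7 175.6] panel back [243.2 176.7] front [243.3 179.9]
0 -0.12 cab [329.2 171.7] panel back [328.6 172.9] front [328.8 176.1]
0.005 0.09 cab [242.7 175.6] panel back [243.2 178.7] front [243.4 181.9]
0.005 -0.12 cab [329.2 171.7] panel back [328.7 174.9] front [328.9 178.1]
0.01 0.09 cab [242.7 175.6] panel back [243.3 180.7] front [243.4 183.9]
0.01 -0.12 cab [329.2 171.7] panel back [328.8 176.9] front [329.  180.1]
```

The panel moved about 8 mm and is now within 1–2 mm of home. I'll press slightly more to confirm it's against the stop, then back off and check.

```bash
python3 -m handwheel '[[[-0.001,0,0],[0,0,0],0.0],[[-0.002,0,0],[0,0,0],0.0],[[-0.003,0,0],[0,0,0],0.0],[[-0.003,0,0],[0,0,0],0.0],[[-0.003,0,0],[0,0,0],0.0],[[-0.003,0,0],[0,0,0],0.0],[[-0.003,0,0],[0,0,0],0.0],[[-0.003,0,0],[0,0,0],0.0]]'
python3 -m handwheel '[[[0.005,0,0],[0,0,0],0.0],[[0.02,0,0],[0,0,0],0.0],[[0.05,0,0],[0,0,0],0.0],[[0.1,0,0],[0,0,0],0.0],[[0.15,0,-0.02],[0,0,0],0.0],[[0.2,0,-0.05],[0,0,0],0.0],[[0.23,0,-0.08],[0,0,0],0.0],[[0.23,0,-0.1],[0,0,0],0.0]]'
python3 - <<'E'
from h import *
st()
im=viewer.snapshot("top"); cv2.imwrite("pics/p5s.png",im[:,:,::-1])
m=im.astype(int).sum(2)
for u in (230,330): print(u,[int(x) for x in m[168:190,u]])
b=crop("scene",[.55,0.05,.05],85,4,"");a=cv2.resize(im[150:250,205:360,::-1],(460,297),interpolation=cv2.INTER_CUBIC)
c=np.zeros((600,800,3),np.uint8); c[:297,:460]=a; b=cv2.resize(b,(340,340)); c[:340,460:]=b
for n,(x,y) in {"x":(0,0)}.items(): pass
c[300:600,:400]=cv2.resize(im[:,:,::-1],(400,300)); cv2.imwrite("pics/p5.png",c)
fit("cuplow",[(0,.02),(.031,.029),(.04,.029)],[.5074,.2725],blue,views=("top",))
E
```

```text
clock: 38.7
position: [0.5958, 0.0003, 0.0556]
orientation: [0.09, -3.13, -0.0]
force: [-23.0, -1.7, 18.1]
width: 0.0
grip_force: 11.6
clock: 39.5
position: [0.3679, -0.0128, 0.1573]
orientation: [0.09, -3.139, -0.001]
force: [1.2, 0.3, -0.1]
width: -0.0
grip_force: 0.0
t 39.5 p [ 0.3679 -0.0128  0.1573] o [ 9.000e-02 -3.139e+00 -1.000e-03] F [ 1.2  0.3 -0.1] w -0.0 g 0.0 q [-0.04  0.02 -0.5   1.04  0.   -0.09]
230 [648, 642, 647, 648, 645, 650, 647, 665, 553, 480, 481, 642, 691, 438, 305, 337, 339, 284, 189, 243, 269, 269]
330 [646, 643, 648, 674, 455, 400, 647, 677, 558, 365, 329, 346, 348, 265, 224, 228, 295, 287, 287, 289, 284, 292]
scene origin 215 147 x 4
cuplow ('top',) [0.5074 0.2725] cost 28.8 area [424]
```

View pics/p5.png

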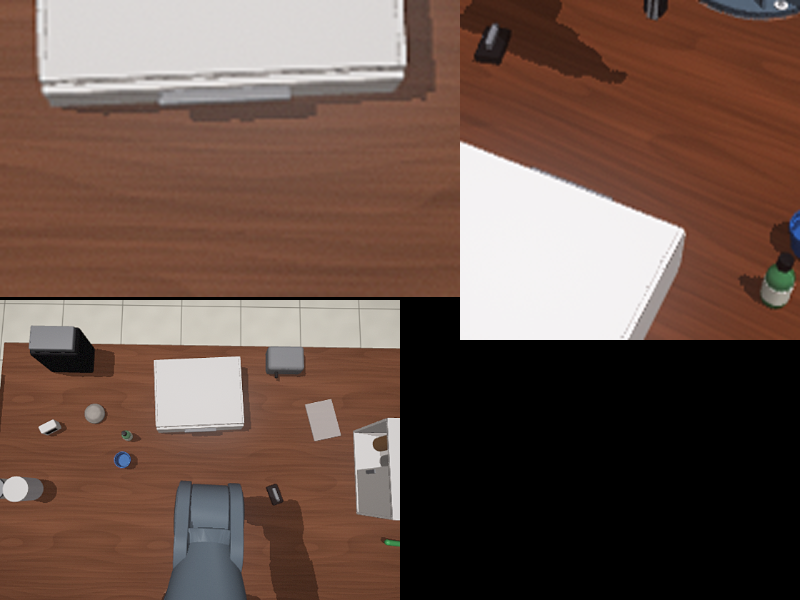

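The drawer is fully home: it met a hard stop, and the panel did not spring back after release. The lower cup and the bystanders are where they were. Handing in.

```bash
python3 -c "
from plant import workorder
print(workorder.finish_job())"
```

```text
the job is handed in; nothing more can be done
None
```

I put the tub, small bottle, upper cup and tweezer (no jars were out) in the drawer, pushed it home against its stop, and handed the job in. They were upright when last seen with the drawer open, and the lower cup had not moved.

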